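Put colour-coded microscope objectives back in their own foam cutouts

TASK

The four microscope objectives have been mixed up: two in the tray stand in each other's foam cutouts, a third blocks the cutout of the freshly cleaned one on the stack of wipes. Put every objective, lens up, into the cutout whose tab has the colour of its ring and press it fully home. Never set an objective down on the bare bench (while swapping, use a free cutout or the wipes), and leave the loupe and the petri dish where they are.

Things in the scene. Friction and masses are not known exactly. Their poses are not given: they have to be found in the camera images.
- objective_red: Loose microscope objective, wide red ring below its black nose; lens up; 34 mm diameter, 66 mm high, 0.11 to 0.18 kg. From below: brass thread, 25 mm diameter, to 3 mm; bevel to 29 mm at 5 mm, taper to 34 mm at 12 mm; upright barrel, knurled black band, to 49 mm (grip here); nose narrowing to 21 mm at 66 mm. Origin: centre of its underside, z up its axis. Starts in a cutout of another colour.
- objective_yellow: Loose microscope objective with a wide yellow ring below its black nose; shape, size and origin as objective_red. Starts pressed home, lens up, in a cutout of another colour in the tray.
- objective_green: Loose microscope objective with a wide green ring below its black nose; shape, size and origin as objective_red. Starts pressed home, lens up, in a cutout of another colour in the tray.
- objective_blue: Loose microscope objective with a wide blue ring below its black nose; shape, size and origin as objective_red. Starts standing lens up on the stack of white folded wipes (121 x 121 mm, 24 mm high, fixed to the bench).
- foam_red: Fixed dark foam insert, 71 x 71 x 26 mm, with one round cutout (46 mm wide, 18 mm deep) and a flat red tab (46 x 12 mm) on top in front of it; the cutout's floor is red too. Origin: on the cutout's axis at the insert's underside (4 mm over the bench); cutout floor at z = +8 mm, foam top at +26 mm; z up; the tab's middle is 32 mm towards -x; the insert spans x -42 to +30 mm.
- foam_yellow: Fixed foam insert with a yellow tab and yellow cutout floor; shape and origin as foam_red. In every cutout four springy foam lobes, 30 mm apart, squeeze and centre the barrel: let go early, it stays a few mm short of the floor; press it down the last 8 mm with 10 to 20 N until it stops; pulling it out takes a few N. Its bevelled foot finds the way in when up to 5 mm off the axis.
- foam_green: Fixed foam insert with a green tab and green cutout floor; shape and origin as foam_red. Its cutout is empty at the start. The four inserts lie two by two in shuffled order, all facing the same way, cutout axes 72 mm apart, in an open fixed aluminium tray (156 x 156 mm outside) whose 6 mm walls end 4 mm above the foam.
- foam_blue: Fixed foam insert with a blue tab and blue cutout floor; shape and origin as foam_red.
- loupe: Bystander: black waisted eye loupe, 36 mm across and high, standing loose on the bench. Origin: centre of its underside. Note: behind it, between the wipes and the tray, stands the tall fixed steel air sampler (240 mm wide, 490 mm high; its front's corners are near x 0.57, y -0.20 and x 0.61, y 0.03): cross from one to the other well in front of it.
- petri_dish: Bystander: clear closed petri dish, 60 mm across, 16 mm high, loose on the bench. Origin: centre of its underside.

How it is judged:
By the outcome, as a careful person would: the job done as asked, in the order asked, and still so for the second after the job is handed in, with the robot touching nothing.
It also fails if it takes over 96 s, if anything falls off the work surface, if the arm or the gripper's body presses on something with over 40 N, if the wrist force passes 120 N, or if a joint passes its speed limit or range.

ROBOT

A 6-joint arm with a two-finger parallel gripper is mounted at the origin on a cart in front of the work surface, level with it; the furniture and walls round the work are solid. World frame = base frame: x ahead of the robot, y to its left, z up, the work surface at z = 0. Lengths are in mm, angles in rad, forces in N, time in s.
With the tool pointing down it reaches from about 275 to 1000 mm from the base axis. Payload 8.4 kg.
Tool frame: the origin (TCP) lies on the centre line of the jaws, within the pads' length; the fingertips stand 17 mm ahead of it and the grasp point (between the pads) lies 2 mm behind it; z points along the fingers, y is the line along which they close (so a half turn about z gives the same grasp; the last joint's range is limited). The gripper opens to 85 mm and grips with 20 to 120 N. Pads are 22 mm wide; open, the fingers measure 114 mm over their backs; the gripper's body (76 mm by 85 mm) begins 54 mm behind the grasp point. The pads swing forward as they close: fully open they stand 13 mm farther back than shut.
Start: joints at [-1.233, 0.353, 1.633, -0, 1.155, -0.002], TCP at [208.31, -589.266, 248.281] pointing down, gripper open.
Joint ranges: [-2.63, 2.63], [-0.92, 2.1], [0.06, 2.66], [-1.3, 4.44], [0, 2.69], [-3.02, 3.02]. Speed limits (rad/s): [2.22, 2.22, 2.79, 3.14, 3.14, 3.14].

INTERFACE

Orientations are given as [roll, pitch, yaw] about the fixed x, y, z axes, in that order (R = Rz(yaw) Ry(pitch) Rx(roll)).
In Python, from rig import r, eyes gives the robot as it stands. The module is installed in compiled form; this text tells all that it offers.
- The arm moves only by the shell command python3 -m inch 'ROWS' [FORCE]. ROWS is JSON, a list of rows, each a list of 7 numbers: the shift along the tool's x, y, z in m, then the turn, a rotation vector about the tool's x, y, z in degrees, then the closure, from -1 (fully open) to 1 (shut). In form: [[x, y, z, rx, ry, rz, gripper], ...]. A call has 1 to 8 rows; each row shifts and turns the commanded pose from where the row before left it, along the tool's axes as they then stand; what a row does not reach is not made up. A row lasts 1/10 s, in which the tool goes at most 50 mm and 8.59 degrees, less where a joint would pass 70% of its speed; a pose out of reach is approached as far as the arm can. A call with a gripper value outside its range is refused whole. The fingers move at their own pace and stop on an object; FORCE is the grip in N (left out, the last holds). Time passes only in rows, so rows that do not move let the fingers close. It gives the time, the measured TCP pose, the force, the opening and the grip force at its end, in the units of the state.
- r.sense(): the state, without advancing time (a new reading comes with each control period).
- eyes.grab_frame(name): name is "scene" or "top"; returns a dict with "img" (420x560x3 uint8, blue, green, red), "fx", "fy", "cx", "cy" (pixels), "R" (3x3) and "t" (3): a world point X has camera coordinates R X + t. Camera axes: x right, y down, z forward; pixel columns grow to the right and rows downward; lengths in mm; the calibration is good to about 2 mm. A picture is of the moment at which its call begins. There is no depth.
- r.sign_off(): hands the job in; it is judged then, once.
The state is a dict: "clock": time; "qpos": joint angles; "qvel": joint speeds; "joint_efforts": joint torques, N m; "eef_pos": TCP position; "tcp_rot": TCP orientation; "contact_force": force on the tool from outside, world axes, zero at the start; "wrist_torque": the same for the moment, N m; "opening": opening from 0.0 (shut) to 1.0 (fully open); "grasp_force": force on a finger pad.
Only numpy, scipy, OpenCV 4.12 (cv2) and the standard library are available. Lean on these libraries where they do the work, as an engineer would, in place of code of your own. Each camera call takes 0.05 s, during which the arm holds its last target. There are 200 camera calls.

## Working session

There is one attempt and no reset: what is moved stays moved. The work goes in short steps, Python scripts to look and compute and a shell command to move; the robot and the scene stay as the last step left them, time stands still between calls to the robot, and variables do not carry over. Pictures are saved under pics/ and viewed, at most 14 in all, crops included, and the job is handed in when it is done.

```bash
mkdir -p pics
python3 - <<'E'
from rig import r, eyes
import cv2
s=r.sense(); print({k:(v if not hasattr(v,'tolist') else v.tolist()) for k,v in s.items()})
for n in("scene","top"):
    f=eyes.grab_frame(n); cv2.imwrite(f"pics/{n}0.png",f["img"]); print(n,f["fx"],f["cx"],f["cy"],f["R"],f["t"])
E
```

```text
{'clock': 0.0, 'qpos': [-1.2334265787444398, 0.3536598315412716, 1.6341474341324047, -5.390265688392835e-06, 1.15521502983928, -0.002401071994387966], 'qvel': [0.0009025751237740511, -0.0008065456076356831, 0.0014048040041515517, 0.0014971466568746764, -0.0005019168505766169, -0.0014729436568271842], 'joint_efforts': [-0.0004455543057702016, -60.52626371383667, -34.20705199241638, -0.00013690848390979227, 0.009494885453023016, -8.312676413879672e-06], 'eef_pos': [208.1380904747525, -588.8307156737202, 247.5486861066649], 'tcp_rot': [-3.140163003949015, 1.4956568217261434e-06, 0.33977300080694217], 'contact_force': [0.21838285013630335, -0.43533197417243075, -0.032185919036724915], 'wrist_torque': [0.04152147811931795, 0.0034900409544184317, -0.05279084787419903], 'grasp_force': 0.0, 'opening': 0.997330682589201}
scene 447.6286273461631 276.57247970317826 200.95720897924843 [[ 0.73301674 -0.67996123 -0.01841686]
 [-0.34312525 -0.34624918 -0.87314178]
 [ 0.58732574  0.64634683 -0.48711832]] [-418.37665103  173.55627286  723.55353704]
top 408.70869029598833 280.41012197719687 206.75646954739258 [[-0.01003693 -0.99988496  0.01137259]
 [-0.99829972  0.00936665 -0.05753205]
 [ 0.0574189  -0.0119307  -0.99827888]] [-92.00255014 482.18014407 874.27736443]
```

View pics/scene0.png

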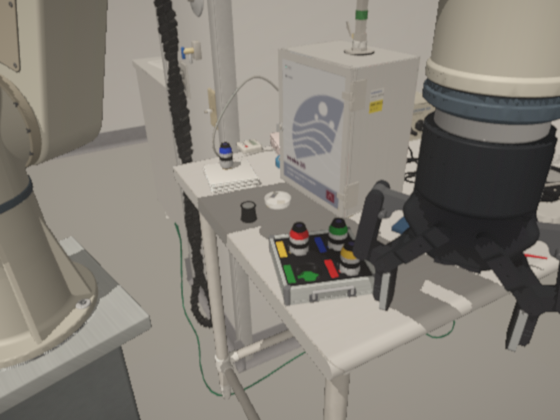

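View pics/top0.png

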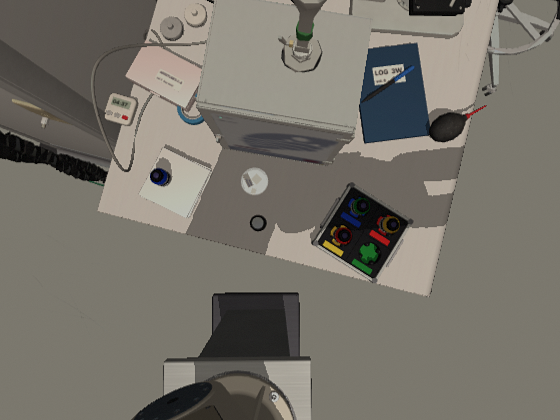

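The scene view shows the tray at about (322,262) and the blue objective on the wipes at (226,157). In the top view:
- Red objective (341,234) stands in yellow's cutout, tab at (333,248).
- Green objective (361,206) stands in blue's cutout, tab at (350,218).
- Yellow objective (388,223) stands in red's cutout, tab at (379,237).
- Green's cutout (370,253) is empty.
- Blue objective is on the wipes at (159,176), loupe at (258,223), dish at (254,181).

```bash
cat > h.py <<'E'
from rig import r, eyes
import cv2, numpy as np
HUE={'red':[(0,8),(172,180)],'yellow':[(22,34)],'green':[(50,75)],'blue':[(108,130)]}
def comps(img,c,smin=130,vmin=50,amin=12):
    h=cv2.cvtColor(img,cv2.COLOR_BGR2HSV); m=0
    for a,b in HUE[c]: m=m|cv2.inRange(h,(a,smin,vmin),(b,255,255))
    n,l,s,ce=cv2.connectedComponentsWithStats(m)
    return [(ce[i].round(1).tolist(),s[i].tolist()) for i in range(1,n) if s[i][4]>=amin]
def ray(f,p):
    d=f['R'].T@np.array([(p[0]-f['cx'])/f['fx'],(p[1]-f['cy'])/f['fy'],1]); return -f['R'].T@f['t'],d
def plane(f,p,z):
    o,d=ray(f,p); return o+d*(z-o[2])/d[2]
def tri(f,p,g,q):
    A=[];b=[]
    for F,P in((f,p),(g,q)):
        o,d=ray(F,P); d/=np.linalg.norm(d); M=np.eye(3)-np.outer(d,d); A.append(M); b.append(M@o)
    return np.linalg.lstsq(np.vstack(A),np.hstack(b),rcond=None)[0]
E
python3 - <<'E'
from h import *
for n in("scene","top"):
    f=eyes.grab_frame(n)
    for c in HUE:
        for p,s in comps(f['img'],c):
            print(n,c,p,s,plane(f,p,30).round(0)[:2])
E
python3 - <<'E'
import cv2
a=cv2.imread('pics/top0.png')[170:290,300:420]
b=cv2.imread('pics/top0.png')[140:220,130:210]
b=cv2.resize(b,(400,400),interpolation=2);a=cv2.resize(a,(400,400),interpolation=2)
cv2.imwrite('pics/c.png',cv2.hconcat([a,b]))
E
```

```text
scene red [298.7, 234.6] [290, 230, 19, 10, 138] [ 445. -198.]
scene red [532.9, 255.9] [525, 254, 19, 4, 28] [ 685. -527.]
scene red [331.1, 268.2] [324, 259, 16, 20, 177] [ 411. -308.]
scene yellow [375.5, 106.1] [370, 101, 12, 12, 111] [1193.  175.]
scene yellow [281.1, 249.4] [276, 241, 12, 17, 109] [ 388. -210.]
scene yellow [347.4, 254.3] [342, 250, 12, 9, 61] [ 461. -302.]
scene green [338.0, 230.2] [330, 227, 17, 8, 95] [ 509. -240.]
scene green [289.0, 273.8] [284, 265, 12, 18, 127] [ 350. -269.]
scene green [308.3, 275.8] [298, 272, 20, 9, 119] [ 369. -295.]
scene blue [224.8, 150.0] [220, 148, 11, 6, 55] [596. 232.]
scene blue [319.9, 244.3] [315, 237, 11, 15, 98] [ 450. -247.]
top red [474.0, 111.7] [465, 105, 21, 14, 49] [ 684. -520.]
top red [124.4, 117.2] [122, 115, 6, 5, 20] [677. 238.]
top red [378.9, 219.7] [377, 216, 6, 9, 23] [ 451. -307.]
top red [341.6, 235.8] [335, 228, 17, 16, 83] [ 417. -226.]
top red [379.6, 236.5] [369, 228, 21, 18, 174] [ 415. -307.]
top yellow [332.6, 248.0] [322, 240, 22, 17, 146] [ 391. -207.]
top green [368.2, 252.6] [360, 243, 18, 20, 252] [ 381. -282.]
top green [361.5, 266.1] [352, 258, 20, 17, 133] [ 353. -267.]
top blue [161.5, 178.2] [151, 169, 16, 16, 70] [544. 157.]
top blue [350.5, 201.9] [348, 198, 7, 9, 25] [ 489. -247.]
top blue [353.2, 214.0] [350, 211, 8, 6, 24] [ 463. -252.]
top blue [350.5, 219.4] [341, 212, 20, 16, 128] [ 452. -246.]
```

View pics/c.png

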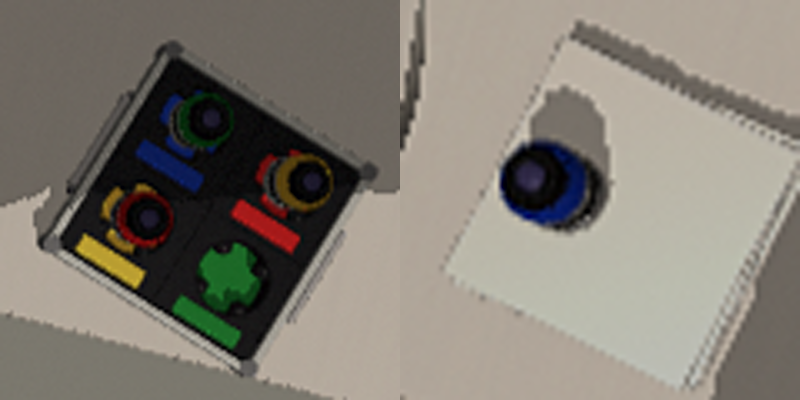

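The crop shows the tray tabs clearly and every lens. Lens centres in crop pixels are green (211,118), yellow (313,182), red (149,217) and blue (530,175).

Run:
```python
from h import *
F={n:eyes.grab_frame(n) for n in("scene","top")}
S={'red':(331.1,268.2),'yellow':(281.1,249.4),'green':(289,273.8),'blue':(319.9,244.3)}
T={'red':(379.6,236.5),'yellow':(332.6,248),'green':(361.5,266.1),'blue':(350.5,219.4)}
P={}
for c in S:
    a=plane(F['scene'],S[c],30);b=plane(F['top'],T[c],30);P[c]=(a+b)[:2]/2;print(c,a[:2].round(1),b[:2].round(1))
mod={'yellow':(-36,36),'green':(-36,-36),'red':(36,-36),'blue':(36,36)}
# blue ahead(+x) of yellow, green to -y of yellow
m=np.array([complex(*mod[c]) for c in mod]); p=np.array([complex(*P[c]) for c in mod])
cen=p.mean(); th=np.angle(np.sum((p-cen)*m.conj())); u=np.exp(1j*th)
print('yaw',np.degrees(th),'res',abs(p-cen-m*u).round(1))
for c in mod:
    q=cen+(complex(*mod[c])+32)*u; print(c,'axis',round(q.real,1),round(q.imag,1))
for n,(x,y) in {'green':(211,118),'yellow':(313,182),'red':(149,217)}.items():
    print(n,plane(F['top'],(x/3.3333+300,y/3.3333+170),78).round(1))
bt=(130/5+130,175/5+140); print('blue lens top',plane(F['top'],bt,90).round(1))
for z in(70,75): print('blue ring scene',z,plane(F['scene'],(224.8,150),z).round(1))
cv2.imwrite('pics/d.png',cv2.resize(F['scene']['img'][130:210,180:290],(770,560),interpolation=2))
```

```text
red [ 411.  -307.7] [ 414.8 -307.4]
yellow [ 388.2 -209.6] [ 391.5 -206.6]
green [ 349.9 -269.1] [ 352.6 -267.4]
blue [ 449.5 -247.3] [ 451.9 -246. ]
yaw -32.32592320244342 res [0.2 0.6 0.6 0.2]
yellow axis 417.0 -225.1
green axis 378.5 -285.9
red axis 439.4 -324.4
blue axis 477.9 -263.6
green [ 478.8 -263.7   78. ]
yellow [ 439.4 -324.8   78. ]
red [ 419.2 -224.8   78. ]
blue lens top [542.6 151.3  90. ]
blue ring scene 70 [540. 153.  70.]
blue ring scene 75 [533.  143.1  75. ]
```

View pics/d.png

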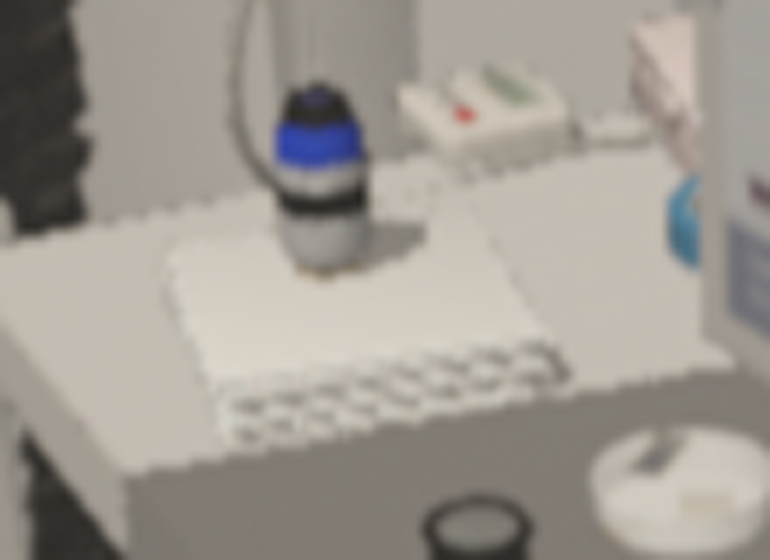

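The scene crop shows the blue objective upright on the wipes, clear of everything, with its base at crop pixel (322,270). The tray fit leaves under 1 mm of error.

I'll grip along the tray diagonal with the fingers partly open, which keeps them clear of the neighbours.

```bash
cat > go.py <<'E'
import sys,json
from h import *
AX={'Y':(417.5,-225),'G':(378.5,-285.8),'R':(439.4,-324.5),'B':(478.2,-263.7),'W':(542.5,151.8)}
s=r.sense(); p=s['eef_pos']; yaw=s['tcp_rot'][2]
t=AX[sys.argv[1]]; z=float(sys.argv[2]); ty=np.radians(float(sys.argv[3]) if len(sys.argv)>3 else 12.7)
d=np.array([t[0]-p[0],t[1]-p[1],z-p[2]]);c,n=np.cos(ty),np.sin(ty)
print('first rz',round(np.degrees(yaw-ty),1),'then xyz m',np.round([(c*d[0]+n*d[1])/1e3,(n*d[0]-c*d[1])/1e3,-d[2]/1e3],4),
 't',round(s['clock'],2),'p',np.round(p,1),'rpy',np.degrees(s['tcp_rot']).round(1),'F',np.round(s['contact_force'],1),'op',round(s['opening'],3),'g',round(s['grasp_force'],1))
E
python3 -m inch '[[0,0,0,0,0,6.8,-0.25]]' 80; python3 go.py B 140
```

```text
clock: 0.4
eef_pos: [208.3, -589.2, 248.1]
tcp_rot: [-3.141, 0.0, 0.22]
contact_force: [0.4, 0.4, -0.2]
opening: 0.858
grasp_force: 0.0
first rz -0.1 then xyz m [ 0.3349 -0.2582  0.1081] t 0.4 p [ 208.3 -589.2  248.1] rpy [-180.     0.    12.6] F [ 0.4  0.4 -0.2] op 0.858 g 0.0
```

```bash
python3 -m inch '[[0.036,-0.028,0,0,0,0,-0.25],[0.036,-0.028,0,0,0,0,-0.25],[0.036,-0.028,0,0,0,0,-0.25],[0.036,-0.028,0,0,0,0,-0.25],[0.036,-0.028,0,0,0,0,-0.25],[0.036,-0.028,0,0,0,0,-0.25],[0.036,-0.028,0,0,0,0,-0.25],[0.036,-0.028,0,0,0,0,-0.25]]' >/dev/null; python3 -m inch '[[0.023,-0.017,0.02,0,0,0,-0.25],[0.024,-0.017,0.025,0,0,0,-0.25],[0,0,0.03,0,0,0,-0.25],[0,0,0.03,0,0,0,-0.25],[0,0,0,0,0,0,-0.25]]'>/dev/null; python3 go.py B 51
```

```text
first rz 0.0 then xyz m [0.0014 0.0016 0.0889] t 1.7 p [ 476.5 -262.5  139.9] rpy [-179.7    0.3   12.7] F [-0.1 -0.4  0.4] op 0.626 g 0.0
```

```bash
python3 -m inch '[[0.001,0.001,0.03,0,0,0,-0.25],[0,0,0.025,0,0,0,-0.25],[0,0,0.018,0,0,0,-0.25],[0,0,0.016,0,0,0,-0.25],[0,0,0,0,0,0,-0.25]]'>/dev/null; python3 go.py B 51;  python3 -m inch '[[0,0,0,0,0,0,1],[0,0,0,0,0,0,1],[0,0,0,0,0,0,1],[0,0,0,0,0,0,1],[0,0,0,0,0,0,1]]' 80 >/dev/null; python3 go.py B 51
```

```text
first rz -0.1 then xyz m [-0.0008 -0.0013  0.0029] t 2.2 p [ 479.3 -264.8   53.9] rpy [-1.799e+02  1.000e-01  1.260e+01] F [-0.4  0.4  0.8] op 0.624 g 0.0
first rz -0.0 then xyz m [-0.0019 -0.0018  0.0051] t 2.7 p [ 480.5 -265.    56.1] rpy [ 1.799e+02 -1.000e-01  1.270e+01] F [-0.9  2.   7.8] op 0.372 g 79.2
```

```bash
python3 -m inch '[[0,0,0,0,0,0,0.05],[0,0,0.003,0,0,0,-0.1],[0,0,0.003,0,0,0,-0.1]]'>/dev/null; python3 go.py B 51;  python3 -m inch '[[0,0,0,0,0,0,1],[0,0,0,0,0,0,1],[0,0,0,0,0,0,1],[0,0,0,0,0,0,1]]' 80 >/dev/null; python3 go.py B 51
python3 - <<'E'
from h import *
f=eyes.grab_frame('scene'); cv2.imwrite('pics/e.png',cv2.resize(f['img'][150:310,230:430],(800,600),interpolation=2))
E
```

```text
first rz -0.0 then xyz m [-0.0015 -0.0018 -0.0024] t 3.0 p [ 480.1 -265.1   48.6] rpy [180.   -0.   12.7] F [-0.4 -0.9 -0.3] op 0.548 g 0.0
first rz -0.0 then xyz m [-0.001  -0.0012 -0.0032] t 3.4 p [ 479.4 -264.6   47.8] rpy [-180.     0.    12.7] F [ 0.5  0.2 -6.8] op 0.375 g 79.6
```

View pics/e.png

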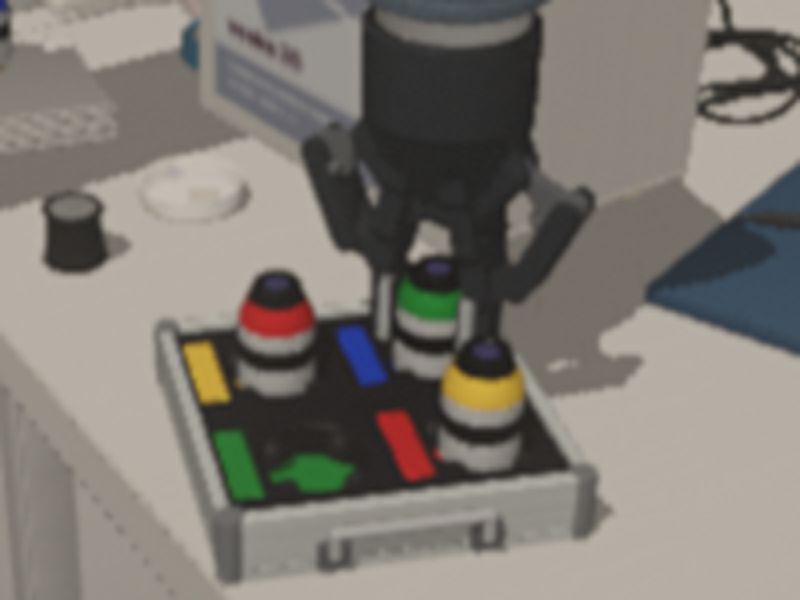

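The grip on green looks good: the pads at crop (385–465,300) span the ring and the band, and the other objectives are untouched. TCP z of about 48 means home.

```bash
python3 -m inch '[[0,0,-0.006,0,0,0,1],[0,0,-0.01,0,0,0,1],[0,0,-0.03,0,0,0,1],[0,0,-0.045,0,0,0,1],[0,0,0,0,0,0,1]]' 100; python3 go.py G 75
```

```text
clock: 3.95
eef_pos: [483.2, -266.8, 145.8]
tcp_rot: [3.135, -0.008, 0.221]
contact_force: [0.3, -0.2, -0.9]
opening: 0.37
grasp_force: 100.0
first rz -0.0 then xyz m [-0.1063 -0.0045  0.0708] t 3.95 p [ 483.2 -266.8  145.8] rpy [179.6  -0.4  12.7] F [ 0.3 -0.2 -0.9] op 0.37 g 100.0
```

```bash
python3 -m inch '[[-0.035,-0.0015,0,0,0,0,1],[-0.04,-0.001,0,0,0,0,1],[-0.028,-0.001,0,0,0,0,1],[0,0,0,0,0,0,1],[0,0,0,0,0,0,1],[0,0,0,0,0,0,1]]' >/dev/null; python3 go.py G 75
```

```text
first rz -0.0 then xyz m [-0.0013  0.0012  0.0648] t 4.55 p [ 379.5 -284.4  139.8] rpy [ 1.799e+02 -1.000e-01  1.270e+01] F [ 0.6  0.3 -1.1] op 0.373 g 99.9
```

```bash
python3 -m inch '[[-0.001,0.001,0.03,0,0,0,1],[0,0,0.03,0,0,0,1],[0,0,0.01,0,0,0,1],[0,0,0.008,0,0,0,1],[0,0,0.006,0,0,0,1],[0,0,0.004,0,0,0,1],[0,0,0,0,0,0,1],[0,0,0,0,0,0,1]]' >/dev/null; python3 go.py G 48
```

```text
first rz -0.0 then xyz m [-0.      0.0002  0.0038] t 5.35 p [ 378.5 -285.6   51.8] rpy [ 1.799e+02 -1.000e-01  1.270e+01] F [ 4.2  0.3 -2.9] op 0.37 g 99.8
```

```bash
for i in 1; do python3 -m inch '[[0,0,0.002,0,0,0,1],[0,0,0.001,0,0,0,1],[0,0,0,0,0,0,1]]' >/dev/null; python3 go.py G 48;  python3 -m inch '[[0,0,0.002,0,0,0,1],[0,0,0.001,0,0,0,1],[0,0,0,0,0,0,1]]' >/dev/null; python3 go.py G 48;  python3 -m inch '[[0,0,0.002,0,0,0,1],[0,0,0,0,0,0,1]]' >/dev/null; python3 go.py G 48; done
```

```text
first rz -0.0 then xyz m [-0.0001 -0.0002  0.0011] t 5.65 p [ 378.7 -286.    49.1] rpy [ 1.799e+02 -1.000e-01  1.270e+01] F [2.8 0.5 4.5] op 0.371 g 100.7
first rz -0.0 then xyz m [-0.0003 -0.0002 -0.0005] t 5.95 p [ 378.8 -285.9   47.5] rpy [ 1.799e+02 -1.000e-01  1.270e+01] F [-1.6  4.9 32.2] op 0.367 g 104.0
first rz -0.0 then xyz m [-0.0004 -0.0002 -0.0007] t 6.15 p [ 378.9 -285.9   47.3] rpy [ 1.799e+02 -1.000e-01  1.270e+01] F [-8.6 10.  64.1] op 0.372 g 107.9
```

```bash
python3 -m inch '[[0,0,-0.002,0,0,0,1],[0,0,-0.001,0,0,0,0],[0,0,0,0,0,0,-0.25],[0,0,0,0,0,0,-0.25],[0,0,-0.03,0,0,0,-0.25],[0,0,-0.04,0,0,0,-0.25],[0,0,0,0,0,0,-0.25],[0,0,0,0,0,0,-0.25]]' >/dev/null; python3 go.py Y 48
python3 - <<'E'
from h import *
f=eyes.grab_frame('scene'); cv2.imwrite('pics/f.png',cv2.resize(f['img'][150:310,230:430],(800,600),interpolation=2))
E
```

```text
first rz -0.0 then xyz m [ 0.0519 -0.0502  0.0687] t 6.95 p [ 377.9 -285.4  116.7] rpy [179.9  -0.   12.7] F [ 0.3  0.2 -1. ] op 0.623 g 0.0
```

View pics/f.png

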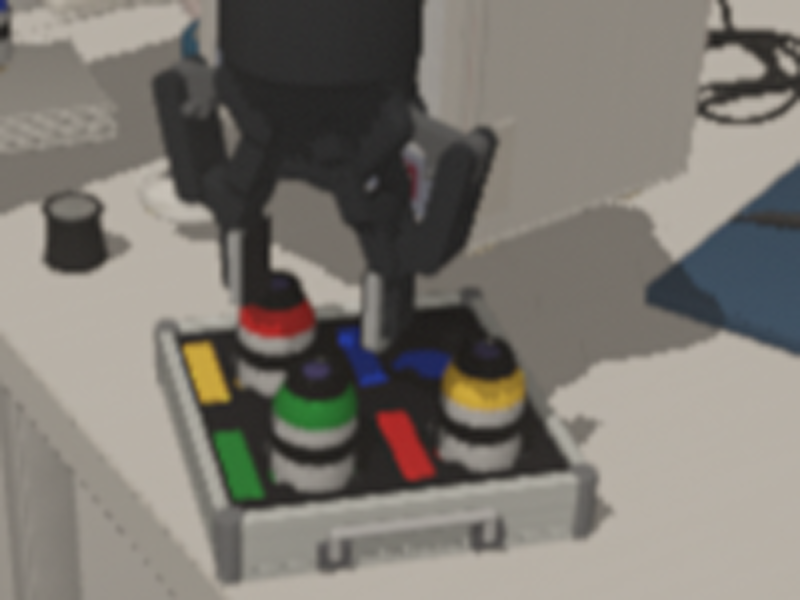

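Green stands upright in its own cutout at crop (315,430), sunk as deep as the others. Red is next: it goes to the blue cutout for now.

```bash
python3 -m inch '[[0.026,-0.025,0,0,0,0,-0.25],[0.026,-0.025,0,0,0,0,-0.25],[0,0,0,0,0,0,-0.25],[0,0,0,0,0,0,-0.25],[0,0,0,0,0,0,-0.25]]'>/dev/null;  python3 go.py Y 48
```

```text
first rz -0.0 then xyz m [0.0008 0.0001 0.0674] t 7.5 p [ 416.7 -225.1  115.4] rpy [-1.799e+02  1.000e-01  1.270e+01] F [ 0.3 -0.7 -0.1] op 0.626 g 0.0
```

```bash
python3 -m inch '[[0,0,0.025,0,0,0,-0.25],[0,0,0.025,0,0,0,-0.25],[0,0,0.013,0,0,0,-0.25],[0,0,0.005,0,0,0,-0.25],[0,0,0,0,0,0,-0.25],[0,0,0,0,0,0,-0.25]]'>/dev/null; python3 go.py Y 48
```

```text
first rz -0.1 then xyz m [-0.0002 -0.0005  0.0008] t 8.1 p [ 417.8 -225.4   48.8] rpy [180.   -0.   12.6] F [ 0.2 -1.  -0.2] op 0.627 g 0.0
```

```bash
python3 -m inch '[[0,0,0,0,0,0,1],[0,0,0,0,0,0,1],[0,0,0,0,0,0,1],[0,0,0,0,0,0,1],[0,0,0,0,0,0,1]]' 100 >/dev/null; python3 go.py Y 48; python3 -m inch '[[0,0,-0.006,0,0,0,1],[0,0,-0.01,0,0,0,1],[0,0,-0.03,0,0,0,1],[0,0,-0.045,0,0,0,1],[0,0,0,0,0,0,1],[0,0,0,0,0,0,1],[0,0,0,0,0,0,1]]'>/dev/null; python3 go.py B 75
```

```text
first rz -0.0 then xyz m [-0.0005 -0.0003  0.0015] t 8.6 p [ 418.1 -225.1   49.5] rpy [ 1.80e+02 -1.00e-01  1.27e+01] F [-2.   1.6 10.6] op 0.376 g 98.1
first rz -0.0 then xyz m [0.0512 0.0515 0.0639] t 9.3 p [ 416.9 -224.7  138.9] rpy [-180.     0.    12.7] F [-0.8  0.6 -1.7] op 0.373 g 100.1
```

```bash
python3 -m inch '[[0.025,0.025,0,0,0,0,1],[0.026,0.026,0,0,0,0,1],[0,0,0,0,0,0,1],[0,0,0,0,0,0,1],[0,0,0,0,0,0,1]]'>/dev/null;  python3 go.py B 50; python3 -m inch '[[0,0,0.03,0,0,0,1],[0,0,0.03,0,0,0,1],[0,0,0.011,0,0,0,1],[0,0,0.008,0,0,0,1],[0,0,0.005,0,0,0,1],[0,0,0.003,0,0,0,1],[0,0,0,0,0,0,1],[0,0,0,0,0,0,1]]' >/dev/null; python3 go.py B 50
```

```text
first rz -0.0 then xyz m [0.0011 0.0013 0.0879] t 9.8 p [ 476.9 -262.7  137.9] rpy [-1.799e+02  1.000e-01  1.270e+01] F [ 0.7  1.2 -1.9] op 0.367 g 100.1
first rz -0.0 then xyz m [-0.0006 -0.0002  0.0029] t 10.6 p [ 478.8 -263.8   52.9] rpy [180.   -0.   12.7] F [-0.  -0.1 -1.2] op 0.372 g 100.1
```

```bash
python3 -m inch '[[0,0,0.001,0,0,0,0],[0,0,0,0,0,0,-0.25],[0,0,0,0,0,0,-0.25],[0,0,-0.03,0,0,0,-0.25],[0,0,-0.035,0,0,0,-0.25],[0,0,0,0,0,0,-0.25],[0,0,0,0,0,0,-0.25]]' >/dev/null; python3 go.py R 48
```

```text
first rz -0.0 then xyz m [-0.0519  0.0504  0.0691] t 11.3 p [ 479.  -263.9  117.1] rpy [ 1.799e+02 -1.000e-01  1.270e+01] F [-0.3 -0.7 -0.4] op 0.622 g 0.0
```

```bash
python3 -m inch '[[-0.025,0.025,0,0,0,0,-0.25],[-0.026,0.025,0,0,0,0,-0.25],[0,0,0,0,0,0,-0.25],[0,0,0,0,0,0,-0.25],[0,0,0,0,0,0,-0.25]]'>/dev/null;  python3 go.py R 48; python3 -m inch '[[0,0,0.025,0,0,0,-0.25],[0,0,0.025,0,0,0,-0.25],[0,0,0.013,0,0,0,-0.25],[0,0,0.005,0,0,0,-0.25],[0,0,0,0,0,0,-0.25],[0,0,0,0,0,0,-0.25]]'>/dev/null; python3 go.py R 48
```

```text
first rz -0.0 then xyz m [-0.0005  0.0016  0.0675] t 11.8 p [ 439.5 -322.9  115.5] rpy [-179.9    0.    12.7] F [-0.3  0.8  0.1] op 0.627 g 0.0
first rz -0.0 then xyz m [-0.001   0.0006  0.0009] t 12.4 p [ 440.2 -323.7   48.9] rpy [180.   -0.   12.7] F [-0.6  0.1 -0.2] op 0.626 g 0.0
```

```bash
python3 -m inch '[[0,0,0.001,0,0,0,1],[0,0,0,0,0,0,1],[0,0,0,0,0,0,1],[0,0,0,0,0,0,1],[0,0,0,0,0,0,1]]' 100 >/dev/null; python3 go.py R 48; python3 -m inch '[[0,0,-0.006,0,0,0,1],[0,0,-0.01,0,0,0,1],[0,0,-0.03,0,0,0,1],[0,0,-0.045,0,0,0,1],[0,0,0,0,0,0,1],[0,0,0,0,0,0,1],[0,0,0,0,0,0,1]]'>/dev/null; python3 go.py Y 75
python3 - <<'E'
from h import *
f=eyes.grab_frame('scene'); cv2.imwrite('pics/g.png',cv2.resize(f['img'][150:310,230:430],(800,600),interpolation=2))
E
```

```text
first rz -0.0 then xyz m [-0.001   0.0003  0.0005] t 12.9 p [ 440.3 -324.    48.5] rpy [ 1.799e+02 -1.000e-01  1.270e+01] F [-0.8  1.3  6.1] op 0.371 g 98.5
first rz -0.0 then xyz m [ 0.0006 -0.1004  0.0628] t 13.6 p [ 439.  -323.1  137.8] rpy [-179.9    0.    12.7] F [-0.4 -0.9 -2.2] op 0.371 g 100.2
```

View pics/g.png

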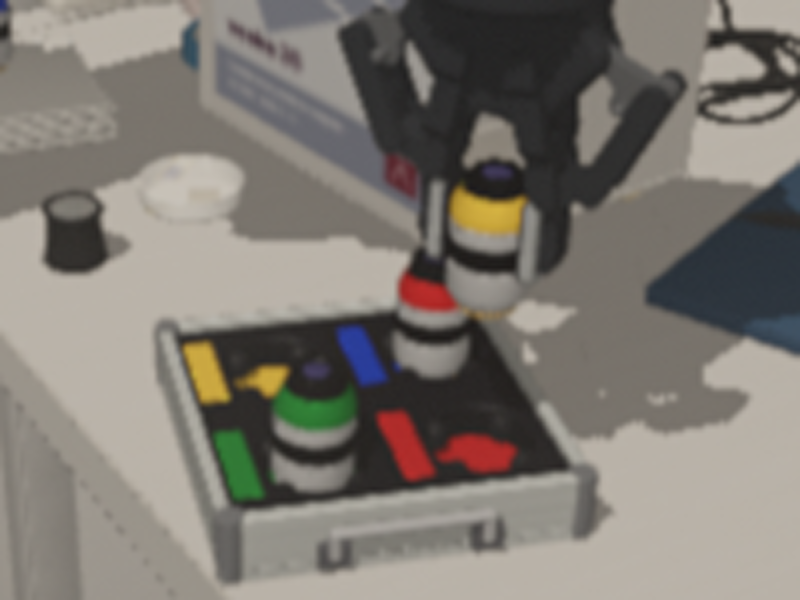

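Yellow is held upright at crop (487,230), red is parked in blue's cutout at (430,310), and the yellow and red cutouts are both free.

```bash
python3 -m inch '[[0,-0.03,0,0,0,0,1],[0,-0.04,0,0,0,0,1],[0,-0.03,0,0,0,0,1],[0,0,0,0,0,0,1],[0,0,0,0,0,0,1],[0,0,0,0,0,0,1]]'>/dev/null;  python3 go.py Y 48
```

```text
first rz -0.0 then xyz m [-0.0002 -0.0016  0.0899] t 14.25 p [ 418.  -226.5  137.9] rpy [-180.     0.    12.7] F [ 0.2 -0.2 -1.9] op 0.37 g 100.2
```

```bash
python3 -m inch '[[0,0,0.03,0,0,0,1],[0,0,0.03,0,0,0,1],[0,0,0.011,0,0,0,1],[0,0,0.008,0,0,0,1],[0,0,0.004,0,0,0,1],[0,0,0.002,0,0,0,1],[0,0,0,0,0,0,1],[0,0,0,0,0,0,1]]' >/dev/null; python3 go.py Y 48; python3 -m inch '[[0,0,0.002,0,0,0,1],[0,0,0.002,0,0,0,1],[0,0,0,0,0,0,1],[0,0,0,0,0,0,1]]' >/dev/null; python3 go.py Y 48
```

```text
first rz -0.0 then xyz m [-0.0005 -0.0013  0.0059] t 15.05 p [ 418.3 -226.1   53.9] rpy [ 1.80e+02 -1.00e-01  1.27e+01] F [ 1.9  3.  -2.3] op 0.371 g 100.2
first rz -0.0 then xyz m [-0.0004 -0.0014  0.0017] t 15.45 p [ 418.2 -226.2   49.7] rpy [180.   -0.   12.7] F [1.7 2.4 1.4] op 0.37 g 100.5
```

```bash
python3 -m inch '[[0,0,0.002,0,0,0,1],[0,0,0,0,0,0,1],[0,0,0,0,0,0,1]]' >/dev/null; python3 go.py Y 48;python3 -m inch '[[0,0,0.001,0,0,0,1],[0,0,0,0,0,0,1],[0,0,0,0,0,0,1]]' >/dev/null; python3 go.py Y 48
```

```text
first rz -0.0 then xyz m [-0.0005 -0.0014  0.0004] t 15.75 p [ 418.3 -226.3   48.4] rpy [ 1.799e+02 -1.000e-01  1.270e+01] F [-1.3  3.8 19.3] op 0.367 g 102.6
first rz -0.0 then xyz m [-0.0006 -0.0015  0.0004] t 16.05 p [ 418.4 -226.3   48.4] rpy [ 1.799e+02 -1.000e-01  1.270e+01] F [-3.8  5.5 35.7] op 0.371 g 104.7
```

```bash
python3 -m inch '[[0,0,-0.001,0,0,0,0],[0,0,0,0,0,0,-0.25],[0,0,0,0,0,0,-0.25],[0,0,-0.03,0,0,0,-0.25],[0,0,-0.038,0,0,0,-0.25],[0,0,0,0,0,0,-0.25],[0,0,0,0,0,0,-0.25]]' >/dev/null; python3 go.py B 48
```

```text
first rz -0.0 then xyz m [0.0505 0.0497 0.0677] t 16.75 p [ 418.  -226.3  115.7] rpy [ 1.799e+02 -1.000e-01  1.270e+01] F [-0.4  0.6  0.3] op 0.625 g 0.0
```

```bash
python3 -m inch '[[0.025,0.025,0,0,0,0,-0.25],[0.026,0.025,0,0,0,0,-0.25],[0,0,0,0,0,0,-0.25],[0,0,0,0,0,0,-0.25],[0,0,0,0,0,0,-0.25]]'>/dev/null;  python3 go.py B 48; python3 -m inch '[[0,0,0.025,0,0,0,-0.25],[0,0,0.025,0,0,0,-0.25],[0,0,0.013,0,0,0,-0.25],[0,0,0.003,0,0,0,-0.25],[0,0,0,0,0,0,-0.25],[0,0,0,0,0,0,-0.25]]'>/dev/null; python3 go.py B 50
```

```text
first rz -0.0 then xyz m [0.0012 0.0013 0.0659] t 17.25 p [ 476.8 -262.7  113.9] rpy [-1.799e+02  1.000e-01  1.270e+01] F [-0.4 -0.6  0.1] op 0.623 g 0.0
first rz -0.0 then xyz m [-0.0006 -0.0002  0.0001] t 17.85 p [ 478.9 -263.8   50.1] rpy [180.   -0.   12.7] F [-0.4 -0.2  1.3] op 0.619 g 0.0
```

```bash
python3 -m inch '[[0,0,0,0,0,0,1],[0,0,0,0,0,0,1],[0,0,0,0,0,0,1],[0,0,0,0,0,0,1],[0,0,0,0,0,0,1]]' 100 >/dev/null; python3 go.py B 48; python3 -m inch '[[0,0,-0.006,0,0,0,1],[0,0,-0.01,0,0,0,1],[0,0,-0.03,0,0,0,1],[0,0,-0.043,0,0,0,1],[0,0,0,0,0,0,1],[0,0,0,0,0,0,1],[0,0,0,0,0,0,1]]'>/dev/null; python3 go.py R 75
```

```text
first rz -0.0 then xyz m [-0.0007 -0.0003  0.0018] t 18.35 p [ 478.9 -263.8   49.8] rpy [180.   -0.   12.7] F [0.5 1.2 6.3] op 0.371 g 99.0
first rz -0.0 then xyz m [-0.0508  0.0514  0.0626] t 19.05 p [ 477.7 -263.2  137.6] rpy [-1.799e+02  1.000e-01  1.270e+01] F [-0.3  0.3 -1.1] op 0.37 g 99.3
```

```bash
python3 -m inch '[[-0.025,0.025,0,0,0,0,1],[-0.026,0.026,0,0,0,0,1],[0,0,0,0,0,0,1],[0,0,0,0,0,0,1],[0,0,0,0,0,0,1]]'>/dev/null;  python3 go.py R 48;  python3 -m inch '[[0,0,0.03,0,0,0,1],[0,0,0.03,0,0,0,1],[0,0,0.011,0,0,0,1],[0,0,0.008,0,0,0,1],[0,0,0.004,0,0,0,1],[0,0,0.002,0,0,0,1],[0,0,0,0,0,0,1],[0,0,0,0,0,0,1]]' >/dev/null; python3 go.py R 48
```

```text
first rz -0.0 then xyz m [-0.0004  0.0007  0.0894] t 19.55 p [ 439.7 -323.7  137.4] rpy [-1.799e+02  1.000e-01  1.270e+01] F [ 1.2 -0.4 -0.5] op 0.369 g 99.4
first rz -0.0 then xyz m [-0.0008 -0.0005  0.006 ] t 20.35 p [ 440.3 -324.8   54. ] rpy [179.9  -0.   12.7] F [ 0.2  0.4 -1.7] op 0.375 g 99.4
```

```bash
python3 -m inch '[[0,0,0.002,0,0,0,1],[0,0,0.001,0,0,0,1],[0,0,0,0,0,0,1],[0,0,0,0,0,0,1]]' >/dev/null; python3 go.py R 48; python3 -m inch '[[0,0,0.0015,0,0,0,1],[0,0,0,0,0,0,1],[0,0,0,0,0,0,1]]' >/dev/null; python3 go.py R 48
```

```text
first rz -0.0 then xyz m [-0.0005 -0.0002  0.0023] t 20.75 p [ 439.9 -324.6   50.3] rpy [180.   -0.   12.7] F [-0.7  0.9  0.4] op 0.373 g 99.7
first rz -0.0 then xyz m [-0.0008 -0.0005  0.0008] t 21.05 p [ 440.3 -324.8   48.8] rpy [180.   -0.   12.7] F [ 1.3 -1.2 -2.3] op 0.372 g 99.4
```

```bash
python3 -m inch '[[0,0,0.0015,0,0,0,1],[0,0,0,0,0,0,1],[0,0,0,0,0,0,1]]' >/dev/null; python3 go.py R 48; python3 -m inch '[[0,0,0.0015,0,0,0,1],[0,0,0,0,0,0,1],[0,0,0,0,0,0,1]]' >/dev/null; python3 go.py R 48
```

```text
first rz -0.0 then xyz m [-0.0008 -0.0005 -0.0005] t 21.35 p [ 440.3 -324.8   47.5] rpy [180.   -0.   12.7] F [ 1.3 -1.5  2.1] op 0.372 g 100.0
first rz -0.0 then xyz m [-0.0007 -0.0005 -0.0017] t 21.65 p [ 440.2 -324.8   46.3] rpy [180.   -0.   12.7] F [ 0.7 -0.1  7.4] op 0.371 g 106.2
```

```bash
python3 -m inch '[[0,0,0.001,0,0,0,1],[0,0,0,0,0,0,1],[0,0,0,0,0,0,1]]' >/dev/null; python3 go.py R 48; python3 -m inch '[[0,0,0.001,0,0,0,1],[0,0,0,0,0,0,1],[0,0,0,0,0,0,1]]' >/dev/null; python3 go.py R 48
```

```text
first rz -0.0 then xyz m [-0.0008 -0.0005 -0.0019] t 21.95 p [ 440.3 -324.9   46.1] rpy [180.   -0.   12.7] F [-2.8  3.2 18.9] op 0.374 g 111.5
first rz -0.0 then xyz m [-0.0008 -0.0007 -0.002 ] t 22.25 p [ 440.3 -325.    46. ] rpy [179.9  -0.   12.7] F [-5.5  5.1 29.6] op 0.375 g 117.2
```

Red stopped at 46, but at that height the fingertips could be resting on the foam. I'll regrip higher and press again.

```bash
python3 -m inch '[[0,0,-0.002,0,0,0,0],[0,0,-0.003,0,0,0,-0.1],[0,0,-0.003,0,0,0,-0.1],[0,0,0,0,0,0,1],[0,0,0,0,0,0,1],[0,0,0,0,0,0,1],[0,0,0,0,0,0,1],[0,0,0,0,0,0,1]]' >/dev/null; python3 go.py R 48; python3 -m inch '[[0,0,0.002,0,0,0,1],[0,0,0,0,0,0,1],[0,0,0,0,0,0,1]]' >/dev/null; python3 go.py R 48
```

```text
first rz -0.0 then xyz m [-0.0003  0.0001  0.0034] t 23.05 p [ 439.6 -324.3   51.4] rpy [-180.     0.    12.7] F [ 1.5  0.4 -6.4] op 0.369 g 99.4
first rz -0.0 then xyz m [-0.0004  0.0001  0.0031] t 23.35 p [ 439.8 -324.4   51.1] rpy [-180.     0.    12.7] F [-4.4  4.2 15.8] op 0.368 g 102.0
```

```bash
python3 -m inch '[[0,0,0.001,0,0,0,1],[0,0,0,0,0,0,1],[0,0,0,0,0,0,1]]' >/dev/null; python3 go.py R 48; python3 -m inch '[[0,0,-0.001,0,0,0,0],[0,0,0,0,0,0,-0.25],[0,0,0,0,0,0,-0.25],[0,0,-0.045,0,0,0,-0.25],[0,0,-0.048,0,0,0,-0.25],[0,0,-0.048,0,0,0,-0.25],[0,0,0,0,0,0,-0.25],[0,0,0,0,0,0,-0.25]]' >/dev/null; python3 go.py W 200
python3 - <<'E'
from h import *
f=eyes.grab_frame('scene'); cv2.imwrite('pics/i.png',cv2.resize(f['img'][150:310,230:430],(800,600),interpolation=2))
E
```

```text
first rz -0.0 then xyz m [-0.0005  0.      0.0031] t 23.65 p [ 439.8 -324.4   51.1] rpy [-180.     0.    12.7] F [-7.3  6.1 28.2] op 0.364 g 103.6
first rz -0.0 then xyz m [ 0.2044 -0.4426 -0.0082] t 24.45 p [ 440.4 -324.9  191.8] rpy [ 1.799e+02 -1.000e-01  1.270e+01] F [-0.1  0.5 -0.7] op 0.623 g 0.0
```

View pics/i.png

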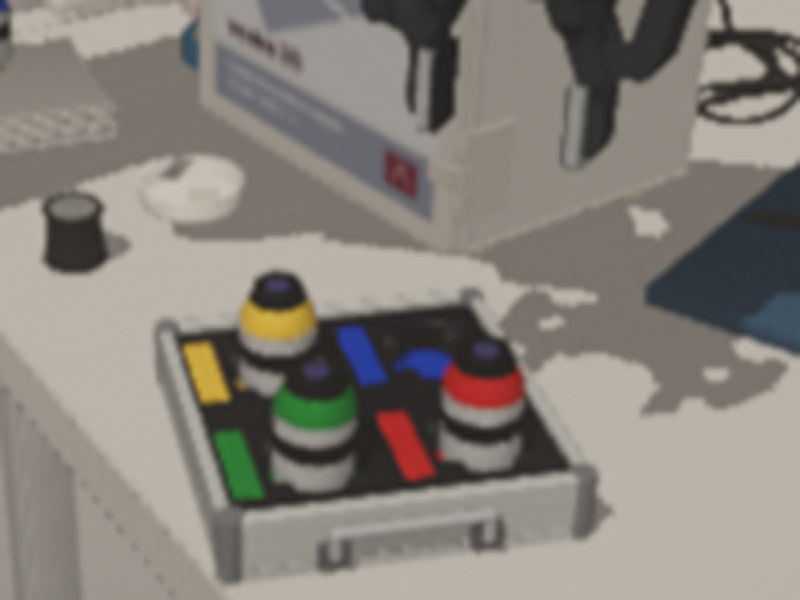

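All three tray objectives are home in the right cutouts: yellow (277,300), green (315,400), red (485,370) in crop pixels. Next is blue, crossing well in front of the sampler.

```bash
python3 -m inch '[[-0.01,-0.047,0,0,0,0,-0.25],[-0.01,-0.047,0,0,0,0,-0.25],[-0.01,-0.047,0,0,0,0,-0.25],[-0.01,-0.047,0,0,0,0,-0.25],[0.021,-0.038,0,0,0,0,-0.25],[0.021,-0.038,0,0,0,0,-0.25],[0.021,-0.038,0,0,0,0,-0.25]]'>/dev/null; python3 -m inch '[[0.021,-0.038,0,0,0,0,-0.25],[0.021,-0.038,0,0,0,0,-0.25],[0,0,0,0,0,0,-0.25],[0,0,0,0,0,0,-0.25]]'>/dev/null; python3 go.py W 140
```

```text
first rz 0.1 then xyz m [ 0.1406 -0.0632  0.0492] t 25.6 p [419.2  59.2 189.2] rpy [-180.     0.2   12.8] F [-0.6 -0.2  0. ] op 0.625 g 0.0
```

```bash
python3 -m inch '[[0.035,-0.0155,0,0,0,0,-0.4],[0.035,-0.016,0,0,0,0,-0.4],[0.035,-0.016,0,0,0,0,-0.4],[0.035,-0.016,0.02,0,0,0,-0.4],[0,0,0.026,0,0,0,-0.4],[0,0,0,0,0,0,-0.4],[0,0,0,0,0,0,-0.4],[0,0,0,0,0,0,-0.4]]'>/dev/null; python3 go.py W 60
python3 - <<'E'
from h import *
f=eyes.grab_frame('scene'); a=cv2.resize(f['img'][80:200,160:320],(400,300),interpolation=2)
f=eyes.grab_frame('top'); b=cv2.resize(f['img'][120:240,100:260],(400,300),interpolation=2)
cv2.imwrite('pics/j.png',cv2.hconcat([a,b]))
E
```

```text
first rz -0.1 then xyz m [-0.     -0.0017  0.0855] t 26.4 p [542.9 150.1 145.5] rpy [180.   -0.   12.6] F [0.6 0.6 0.4] op 0.702 g 0.0
```

View pics/j.png

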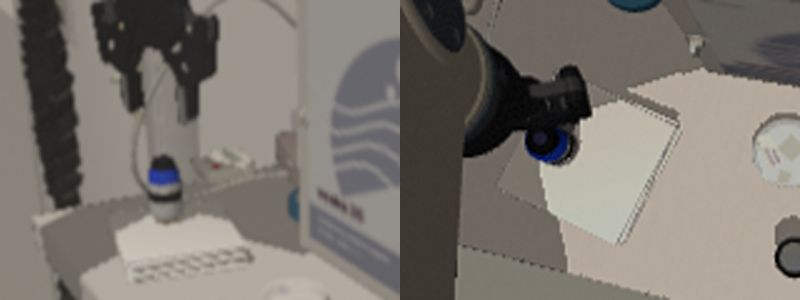

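The gripper is above the blue objective with a finger on each side, at (133,90) and (185,100) in the left crop. The objective stands at (165,190).

```bash
python3 -m inch '[[0,-0.0015,0.035,0,0,0,-0.4],[0,0,0.03,0,0,0,-0.4],[0,0,0.012,0,0,0,-0.4],[0,0,0.006,0,0,0,-0.4],[0,0,0,0,0,0,-0.4],[0,0,0,0,0,0,-0.4]]'>/dev/null; python3 go.py W 62;  python3 -m inch '[[0,0,0,0,0,0,-0.1],[0,0,0,0,0,0,0.1],[0,0,0,0,0,0,1]]' 20 >/dev/null; python3 go.py W 62
```

```text
first rz -0.0 then xyz m [-0.0013  0.0008  0.001 ] t 27.1 p [543.6 152.8  63. ] rpy [-1.80e+02 -1.00e-01  1.27e+01] F [-0.4 -0.3  0.2] op 0.702 g 0.0
first rz -0.0 then xyz m [-0.0009  0.0007  0.0006] t 27.4 p [543.2 152.7  62.6] rpy [ 1.80e+02 -1.00e-01  1.27e+01] F [-1.7 -0.1  5.4] op 0.392 g 19.5
```

```bash
python3 -m inch '[[0,0,0,0,0,0,1],[0,0,0,0,0,0,1],[0,0,-0.02,0,0,0,1],[0,0,-0.04,0,0,0,1],[0,0,-0.04,0,0,0,1],[0,0,0,0,0,0,1],[0,0,0,0,0,0,1]]' 100 >/dev/null; python3 go.py W 162
python3 - <<'E'
from h import *
f=eyes.grab_frame('scene'); cv2.imwrite('pics/k.png',cv2.resize(f['img'][60:220,140:340],(600,480),interpolation=2))
E
```

```text
first rz -0.0 then xyz m [-0.0008  0.0008  0.0007] t 28.1 p [543.2 152.8 162.7] rpy [-1.80e+02 -1.00e-01  1.27e+01] F [ 0.1 -0.2 -1.6] op 0.371 g 99.3
```

View pics/k.png

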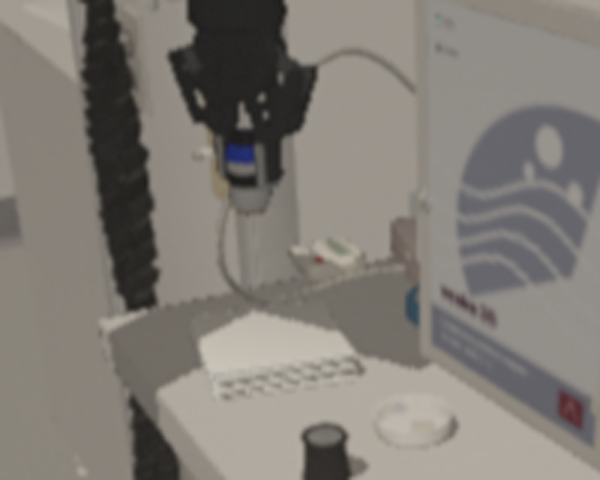

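Blue is held upright at (245,175). Now back along the same route.

```bash
python3 -m inch '[[-0.035,0.016,0,0,0,0,1],[-0.035,0.016,0,0,0,0,1],[-0.035,0.016,0,0,0,0,1],[-0.035,0.016,0,0,0,0,1],[-0.021,0.038,0,0,0,0,1],[-0.021,0.038,0,0,0,0,1],[-0.021,0.038,0,0,0,0,1],[-0.021,0.038,0,0,0,0,1]]'>/dev/null; python3 -m inch '[[-0.021,0.038,0,0,0,0,1],[0.021,0.032,0,0,0,0,1],[0.023,0.034,0,0,0,0,1],[0.023,0.034,0,0,0,0,1],[0.02,0.03,0,0,0,0,1],[0,0,0,0,0,0,1],[0,0,0,0,0,0,1]]'>/dev/null; python3 go.py B 140
```

```text
first rz -0.1 then xyz m [0.0047 0.0086 0.0198] t 29.65 p [ 471.7 -256.3  159.8] rpy [-179.9    0.2   12.6] F [-0.9  0.2 -2.6] op 0.367 g 99.5
```

```bash
python3 -m inch '[[0.004,0.008,0.022,0,0,0,1],[0,0,0,0,0,0,1],[0,0,0,0,0,0,1]]'>/dev/null; python3 go.py B 50
```

```text
first rz -0.0 then xyz m [0.0009 0.0015 0.0891] t 29.95 p [ 477.  -262.4  139.1] rpy [-1.799e+02  1.000e-01  1.270e+01] F [ 0.1  0.1 -1. ] op 0.368 g 99.5
```

```bash
python3 -m inch '[[0,0,0.03,0,0,0,1],[0,0,0.03,0,0,0,1],[0,0,0.011,0,0,0,1],[0,0,0.008,0,0,0,1],[0,0,0.003,0,0,0,1],[0,0,0.002,0,0,0,1],[0,0,0,0,0,0,1],[0,0,0,0,0,0,1]]' >/dev/null; python3 go.py B 50
```

```text
first rz -0.0 then xyz m [-0.0009 -0.0001  0.0065] t 30.75 p [ 479.1 -263.6   56.5] rpy [ 1.80e+02 -1.00e-01  1.27e+01] F [3.3 2.9 1. ] op 0.367 g 99.6
```

Home should be near 62.6 − 12 ≈ 50.6.

```bash
python3 -m inch '[[0,0,0.002,0,0,0,1],[0,0,0.002,0,0,0,1],[0,0,0,0,0,0,1],[0,0,0,0,0,0,1]]' >/dev/null; python3 go.py B 50; python3 -m inch '[[0,0,0.002,0,0,0,1],[0,0,0,0,0,0,1],[0,0,0,0,0,0,1]]' >/dev/null; python3 go.py B 50;python3 -m inch '[[0,0,0.001,0,0,0,1],[0,0,0,0,0,0,1],[0,0,0,0,0,0,1]]' >/dev/null; python3 go.py B 50
```

```text
first rz -0.0 then xyz m [-0.0009 -0.0007  0.0024] t 31.15 p [ 479.3 -264.2   52.4] rpy [ 1.799e+02 -1.000e-01  1.270e+01] F [ 3.4 -0.8  3.7] op 0.365 g 100.1
first rz -0.0 then xyz m [-0.0008 -0.0006  0.0006] t 31.45 p [ 479.1 -264.1   50.6] rpy [ 1.799e+02 -1.000e-01  1.270e+01] F [ 1.6 -0.5  9.1] op 0.37 g 100.8
first rz -0.0 then xyz m [-0.0009 -0.0006  0.0005] t 31.75 p [ 479.2 -264.1   50.5] rpy [ 1.799e+02 -1.000e-01  1.270e+01] F [-2.4  2.1 20.9] op 0.37 g 102.5
```

```bash
python3 -m inch '[[0,0,0.001,0,0,0,1],[0,0,0,0,0,0,1],[0,0,0,0,0,0,1]]' >/dev/null; python3 go.py B 50; python3 -m inch '[[0,0,-0.001,0,0,0,0],[0,0,0,0,0,0,-0.25],[0,0,0,0,0,0,-0.25],[0,0,-0.045,0,0,0,-0.25],[0,0,-0.048,0,0,0,-0.25],[0,0,-0.048,0,0,0,-0.25],[0,0,-0.04,0,0,0,-0.25],[0,0,0,0,0,0,-0.25]]' >/dev/null; python3 -m inch '[[-0.04,0.02,0,0,0,0,-0.25],[-0.04,0.02,0,0,0,0,-0.25],[0,0,0,0,0,0,-0.25],[0,0,0,0,0,0,-0.25]]'
python3 - <<'E'
from h import *
f=eyes.grab_frame('scene'); cv2.imwrite('pics/l.png',cv2.resize(f['img'][150:310,230:430],(800,600),interpolation=2))
E
```

```text
first rz -0.0 then xyz m [-0.0009 -0.0007  0.0005] t 32.05 p [ 479.3 -264.1   50.5] rpy [ 1.799e+02 -1.000e-01  1.270e+01] F [-4.   3.8 33.7] op 0.368 g 104.0
clock: 33.25
eef_pos: [408.1, -320.4, 228.7]
tcp_rot: [-3.14, 0.001, 0.219]
contact_force: [-0.5, 1.0, -0.4]
opening: 0.626
grasp_force: 0.0
```

View pics/l.png

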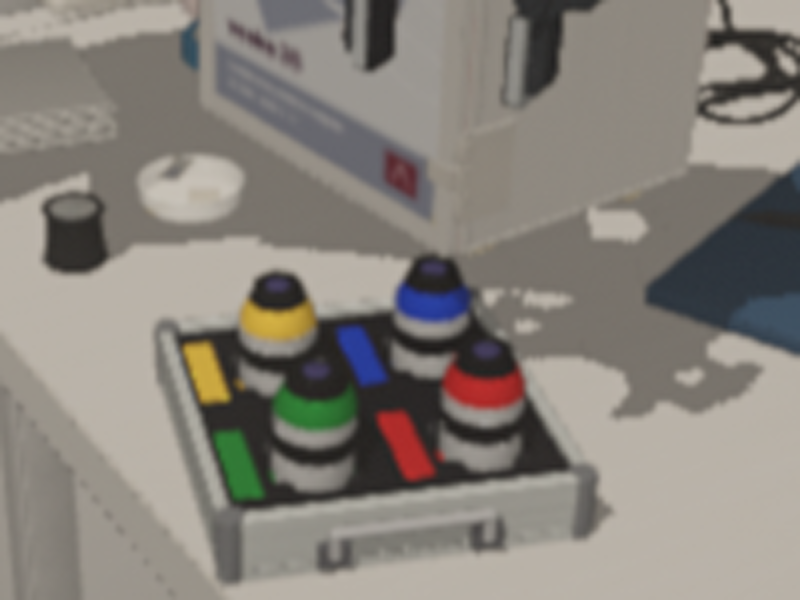

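All four stand home beside tabs of their own colour: yellow (277,310), blue (432,310), green (315,420), red (483,400). The loupe and the dish have not moved, and the gripper is clear.

```bash
python3 -c "
from rig import r
print(r.sign_off())"
```

```text
the job is handed in; nothing more can be done
None
```

The job is handed in at about 33 s: all four objectives are lens up in the cutouts of their own colour and pressed until they stopped, and the loupe and petri dish are where they were.

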